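# Swap the sample vials in the paint-mixing rack

### The job

Swap the paint samples in the vial rack on the mixing bench: draw the vial with the waisted pull-knob right out of its hole, so that all of it is in front of the hole plate, and leave it lying on the rails there; and push the plain-capped vial that waits on the rails all the way into the rack, until its foot is up against the back stop. Leave the third vial fully home, and do not disturb the tape roll and the cup beside the rack or the spatula.

Things in the scene. Friction and masses are not known exactly. Their poses are not given: they have to be found in the camera images.
- rack: Flat vial rack fixed to the bench, 258 mm long, 215 wide, three parallel lanes along its x at y = +65, 0, -65 mm. An upright plate 66 mm high, 8 thick (x = 0 to 8 mm) has a round 34 mm hole per lane. Behind it a solid back stop plate, 52 mm high. Origin: on the bench, under the middle of the hole plate's front face; x points from the open front through the holes to the back stop, z up.
- rack_hole (a point): Centre of the middle hole, in the hole plate's front face, 40 mm above the bench. Each lane has two 8 mm steel rails, 23 mm apart between centres, tops 29 mm above the bench, from 176 mm in front of the plate through the hole to the back stop; a vial lying on them has its axis at the hole centre's height.
- rack_stop (a point): Point on the back stop's front face behind the middle hole, 73 mm beyond the hole plate's front face and 40 mm above the bench. A vial whose foot touches the back stop is fully home.
- knob_vial: The vial to draw out: 119 mm long, 80 g, lying with its axis along its own x (foot to +x). White barrel 75 mm long, 30 mm thick, its last 5 mm tapering to the 22 mm foot; then a black pull-knob: neck 8 mm thick, 36 mm long, then a flange 30 mm wide, 8 mm thick. Starts fully home in any lane; 38 mm free between hole plate and flange. Origin: centre of the flange's outer face.
- knob_vial_tip (a point): Centre of the knob vial's foot (119 mm from the flange's outer face).
- knob_vial_end (a point): Centre of the outer face of the knob vial's flange.
- new_vial: The waiting vial, to push in: 119 mm long, 80 g, lying with its axis along its own x (foot to +x). White barrel 75 mm long, 30 mm thick, its last 5 mm tapering to the 22 mm foot; then a plain straight black cap 26 mm diameter, 44 mm long. It starts on the rails in front of its empty hole (which lane varies), foot 20 mm short of the hole plate. Origin: on the axis, 26 mm behind the foot.
- new_vial_tip (a point): Centre of the new vial's foot.
- new_vial_end (a point): Centre of the outer end face of the new vial's cap.
- stay_vial: Vial to be left alone: the same shape as the new vial, plain straight cap, fully home in the remaining lane. Origin: centre of the cap's outer end face.
- tape_roll: Roll of masking tape lying flat on the bench beside the rack, 100 mm diameter, 24 mm high. Origin: centre of its underside.
- mixing_cup: Open grey cup standing beside the rack, 72 mm diameter, 85 mm high. Origin: centre of its underside.
- stir_blade: Stirring spatula lying to the right of the rack, 240 mm long. Origin: middle of its underside.
Not all that is in view belongs to the job. Leave any blue, brown or purple look-alike of the new_vial alone.

How it is judged:
At the end, for the whole second after the job is handed in: Knob vial level on the rails (both ends 34-46 mm high, within 0.12 rad of the lanes), foot at least 2 mm in front of the hole plate; new vial level in a lane (same limits), foot within 6 mm of the back stop; both at rest; third vial within 10 mm of its start (x of knob_vial_tip in the frame of rack below -0.002 m and z of knob_vial_tip in the frame of rack between 0.034 and 0.046 m and z of knob_vial_end in the frame of rack between 0.034 and 0.046 m and angle between the x axis of each of knob_vial, new_vial and the x axis of rack, either way round below 0.12 rad and linear speed of each of knob_vial, new_vial below 0.02 m/s and x of new_vial_tip in the frame of rack above 0.067 m and z of new_vial_tip in the frame of rack between 0.034 and 0.046 m and z of new_vial_end in the frame of rack between 0.034 and 0.046 m and distance of stay_vial from where it was at the start of the episode below 0.01 m); the robot touches nothing.
It fails at once if the third vial is moved by more than 10 mm (distance of stay_vial from where it was at the start of the episode above 0.01 m).
It fails at once if the tape roll, the cup or the spatula is moved by more than 30 mm (distance of any of tape_roll, mixing_cup, stir_blade from where it was at the start of the episode above 0.03 m).
It also fails if it takes over 37 s, if anything falls off the work surface, if the arm or the gripper's body presses on something with over 40 N, if the wrist force passes 120 N, or if a joint passes its speed limit or range.

### The arm

A 6-joint arm with a two-finger parallel gripper is mounted at the origin on the work surface. World frame = base frame: x ahead of the robot, y to its left, z up, the work surface at z = 0. Lengths are in m, angles in rad, forces in N, time in s.
With the tool pointing down it reaches from about 0.225 to 0.875 m from the base axis. Payload 3.4 kg.
Tool frame: the origin (TCP) lies on the centre line of the jaws, within the pads' length; the fingertips stand 17 mm ahead of it and the grasp point (between the pads) lies 2 mm behind it (manip.finger_overhang is the distance from the TCP to the fingertips, in m); y points along the fingers, x is the direction in which the jaws open and shut, and the axes are right-handed (so a half turn about y gives the same grasp; the last joint's range is limited). The gripper opens to 85 mm and grips with 20 to 120 N. Pads are 22 mm wide; open, the fingers measure 114 mm over their backs; the gripper's body (76 mm by 85 mm) begins 54 mm behind the grasp point. The pads swing forward as they close: fully open they stand 13 mm farther back than shut.
Start: joints at [-1.236, 0.276, 1.505, -0, 1.361, -0.121], TCP at [0.253, -0.516, 0.248] pointing down, gripper open.
Joint ranges: [-2.89, 2.89], [-0.75, 2.08], [0.22, 2.7], [-1.18, 4.32], [0.11, 2.71], [-2.7, 2.7]. Speed limits (rad/s): [2.57, 2.57, 3.14, 3.14, 3.14, 3.14].

### API

Orientations are given as a unit quaternion [w, x, y, z].
In Python, from rig import manip gives the robot as it stands.
- The arm moves only by the tool arm_command, never from a script. Its argument "commands" is a list of rows, each a list of 3 entries, a list of its own where there are three numbers: the finger opening in cm, from 0 to 8.54, then the shift along the world's x, y, z in cm, then the turn about the world's z in rad. A call has 1 to 12 rows; each row shifts and turns the commanded pose from where the row before left it; what a row does not reach is not made up. A row lasts 1/10 s, in which the tool goes at most 50 mm and 8.59 degrees, less where a joint would pass 70% of its speed; a pose out of reach is approached as far as the arm can. A call with a gripper value outside its range is refused whole. The fingers move at their own pace and stop on an object; "grip_force" is the grip in N (left out, the last holds). Time passes only in rows, so rows that do not move let the fingers close. It gives the time, the measured TCP pose, the force and the opening at its end, in the units of the state.
- manip.get_state(): the state, without advancing time (a new reading comes with each control period).
- manip.get_image(name): name is "scene" or "top" or "wrist"; returns a dict with "pixels" (400x640x3 uint8, red, green, blue), "range_z" (400x640 float32, m along the optical axis (not along the pixel's ray), 0 where there is no reading), "intrinsics" (3x3 intrinsics, pixels), "R" (3x3) and "t" (3): a world point X has camera coordinates R X + t. Camera axes: x right, y down, z forward; pixel columns grow to the right and rows downward; lengths in m; the calibration is good to about 2 mm. A picture is of the moment at which its call begins.
- manip.sign_off(): hands the job in, once; it reports no verdict.
The state is a dict: "clock": time; "qpos": joint angles; "qd": joint speeds; "effort": joint torques, N m; "position": TCP position; "ee_rot": TCP orientation; "contact_force": force on the tool from outside, world axes, zero at the start; "moment": the same for the moment, N m; "width": finger opening in m.
Only numpy, scipy, OpenCV 4.12 (cv2) and the standard library are available. Lean on these libraries where they do the work, as an engineer would, in place of code of your own. Each camera call takes 0.05 s, during which the arm holds its last target.

## Working session

There is one attempt and no reset: what is moved stays moved. The work goes in short steps, Python scripts to look and compute and a tool call to move; the robot and the scene stay as the last step left them, time stands still between calls to the robot, and variables do not carry over. Pictures are saved under pics/ and viewed, and the job is handed in when it is done.

Besides the shell and the picture viewer there is one more tool, called after "Emit:" as name(argument=value, ...) on one line, values as JSON. arm_command: Moves the arm, as the interface text tells. Its arguments: {"type":"object","properties":{"commands":{"type":"array"},"grip_force":{"type":"number"}},"required":["commands"]}

```bash
ls; mkdir -p pics; cat > h.py <<'E'
from rig import manip
import numpy as np, cv2
def grab(n,tag):
    d=manip.get_image(n); cv2.imwrite(f'pics/{tag}.png',cv2.cvtColor(d['pixels'],cv2.COLOR_RGB2BGR)); np.savez(f'{tag}.npz',**d); return d
E
python3 - <<'E'
from h import *
for n in ['scene','top','wrist']:
    grab(n,n+'0')
s=manip.get_state(); print({k:np.round(v,3) for k,v in s.items()}, manip.finger_overhang)
E
```

```text
pics
{'clock': np.float64(0.15), 'qpos': array([-1.236,  0.276,  1.506, -0.   ,  1.361, -0.121]), 'qd': array([-0.   , -0.001, -0.004,  0.   , -0.001,  0.   ]), 'effort': array([ 1.0000e-03, -4.1715e+01, -2.4603e+01, -0.0000e+00,  8.0000e-03,
       -0.0000e+00]), 'position': array([ 0.253, -0.516,  0.248]), 'ee_rot': array([ 0.6  , -0.6  ,  0.375, -0.374]), 'contact_force': array([ 0.122, -0.309,  0.752]), 'moment': array([-0.034,  0.024, -0.057]), 'width': np.float64(0.086)} 0.017
```

View pics/scene0.png

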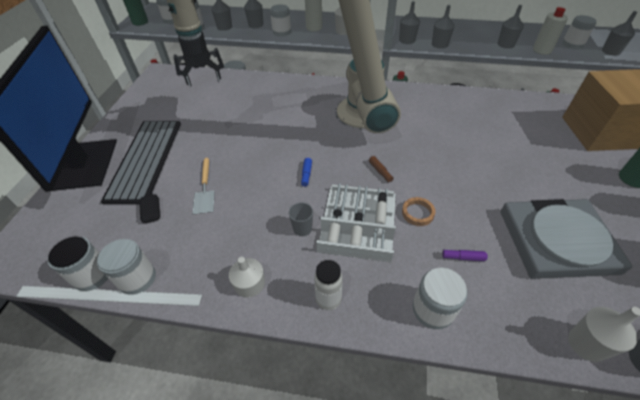

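View pics/top0.png

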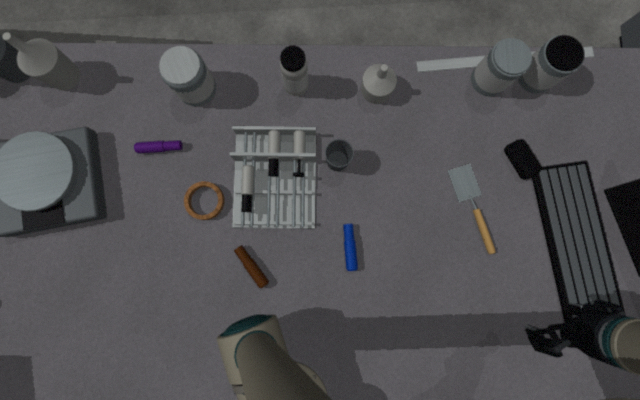

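View pics/wrist0.png

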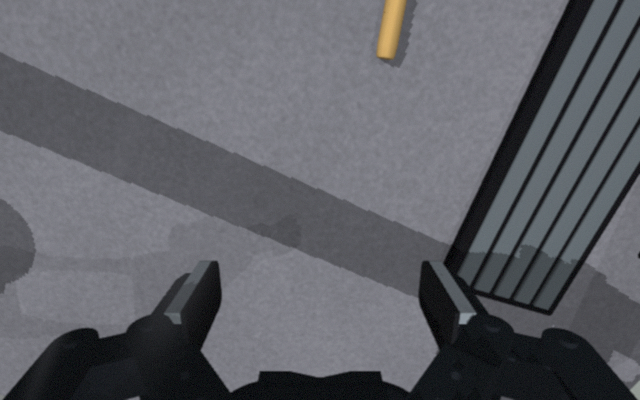

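```bash
python3 - <<'E'
from h import *
im=cv2.imread('pics/top0.png')
c=im[115:240,220:330]; cv2.imwrite('pics/crop0.png',cv2.resize(c,None,fx=4.8,fy=4.8,interpolation=cv2.INTER_CUBIC))
d=np.load('top0.npz'); K,R,t=d['intrinsics'],d['R'],d['t']; z=d['range_z']
print(K,R,t, -R.T@t)
v,u=np.mgrid[0:400,0:640]
P=np.stack([(u-K[0,2])/K[0,0]*z,(v-K[1,2])/K[1,1]*z,z],-1); W=(P-t)@R
np.save('W.npy',W)
for r in range(122,234,3): print(r,[ '%d'%(1000*W[r,c,2]) for c in range(228,322,3)])
print(W[130,240],W[220,240],W[130,310])
E
```

```text
[[362.22772518   0.         319.24753393]
 [  0.         362.22772518 198.81817097]
 [  0.           0.           1.        ]] [[ 0.004329   -0.99995483  0.00846149]
 [-0.99135665 -0.00540099 -0.13108327]
 [ 0.13112305 -0.00782089 -0.99133525]] [-0.08220425  0.50751677  0.88987967] [ 0.38680225 -0.07249979  0.94939162]
122 ['1', '0', '-2', '2', '2', '-1', '0', '0', '-2', '0', '0', '0', '0', '2', '1', '0', '1', '0', '-1', '-2', '-2', '0', '-1', '0', '-2', '-3', '0', '0', '1', '0', '1', '0']
125 ['-1', '-3', '4', '0', '0', '1', '0', '0', '-1', '2', '0', '1', '-1', '-1', '0', '0', '0', '1', '0', '-1', '-1', '1', '1', '0', '0', '0', '2', '-1', '-1', '-1', '-2', '0']
128 ['2', '-1', '51', '51', '50', '49', '52', '52', '50', '55', '54', '52', '51', '53', '51', '51', '52', '51', '50', '54', '51', '51', '49', '50', '51', '51', '54', '48', '51', '53', '-1', '0']
131 ['1', '-1', '27', '31', '29', '31', '29', '32', '31', '29', '30', '31', '34', '35', '52', '949', '53', '46', '33', '32', '32', '30', '35', '51', '54', '47', '34', '34', '37', '36', '-2', '1']
134 ['0', '-2', '0', '3', '8', '5', '2
[... 5427 characters left out ...]
, '20', '23', '23', '31', '23', '25', '31', '26', '25', '4', '-1', '-2', '2']
227 ['1', '0', '1', '2', '2', '6', '5', '5', '9', '5', '2', '6', '5', '4', '8', '2', '5', '6', '7', '5', '7', '5', '8', '4', '5', '3', '6', '2', '9', '-1', '3', '2']
230 ['0', '2', '4', '-1', '0', '-2', '1', '-1', '0', '0', '1', '3', '-2', '0', '0', '-3', '3', '0', '-3', '0', '-1', '2', '2', '-3', '3', '0', '-2', '-1', '-1', '0', '0', '0']
233 ['0', '0', '0', '2', '0', '0', '-2', '-3', '-1', '0', '-1', '1', '2', '0', '-3', '0', '0', '949', '0', '0', '2', '2', '0', '0', '2', '2', '2', '0', '0', '0', '-2', '1']
[0.68612164 0.12669599 0.03947725] [0.45494865 0.1262928  0.00479499] [ 0.68594474 -0.05495187  0.04392885]
```

View pics/crop0.png

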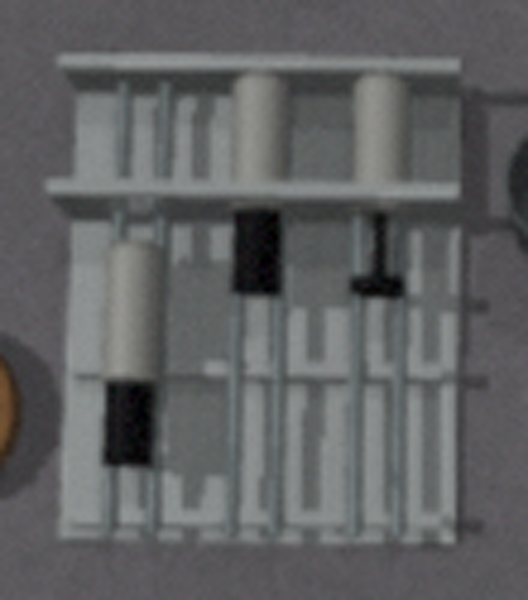

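The new vial is the white-barrelled one in the left lane, pixel (248,187). Its look-alikes are blue (350,247), brown (252,267) and purple (158,147), all off the rack. The knob vial is in the right lane: the crop shows its thin neck and a flange at (299,174). The vial that stays is in the middle lane, (273,155). Next I'll measure the rack's pose.

```bash
python3 - <<'E'
from h import *
W=np.load('W.npy'); d=np.load('top0.npz'); z=d['range_z']; px=d['pixels'].astype(int)
v,u=np.mgrid[0:400,0:640]; reg=(v>122)&(v<232)&(u>225)&(u<322)&(z>0.2)
def ray(u,v,h):
    K,R,t=d['intrinsics'],d['R'],d['t']; c=-R.T@t; q=R.T@np.linalg.inv(K)@np.array([u,v,1.]); return c+q*(h-c[2])/q[2]
# plate and back stop tops
for lo,hi,a,b,n in [(61,70,148,158,'plate'),(46,56,126,129,'stop')]:
    m=reg&(W[...,2]*1000>lo)&(W[...,2]*1000<hi)&(v>=a)&(v<=b); p=W[m]
    f=np.polyfit(p[:,1],p[:,0],1); print(n,m.sum(),'slope',f[0],'x range',np.percentile(p[:,0]-f[0]*p[:,1],[2,50,98]),'y',np.percentile(p[:,1],[1,99]), np.median(p[:,2]))
for n,(r0,r1,c0,c1) in dict(newb=(166,192,242,256),newcap=(197,208,240,254),stay=(134,149,267,281),stayc=(162,173,267,281),knob=(134,149,291,306),flange=(171,176,290,307)).items():
    m=(v>=r0)&(v<=r1)&(u>=c0)&(u<=c1)&(W[...,2]>.044)&(z>.2); p=W[m]
    f=np.polyfit(p[:,0],p[:,1],1); print(n,m.sum(),'slope',round(f[0],3),'mean',p.mean(0).round(4),'min',p.min(0).round(4),'max',p.max(0).round(4))
# dark cap rows & rails
g=px.sum(-1)
for c in (245,247,249,296,299,302): print(c,[(r,g[r,c]) for r in list(range(158,180))+list(range(205,215))])
for r in (180,186,200,206,215): print(r,[(c,g[r,c]) for c in range(286,308)])
E
```

```text
plate 302 slope 0.006820410371529483 x range [0.61255293 0.61642452 0.62079157] y [-0.06587391  0.14129605] 0.06584955386033763
stop 291 slope 0.003057633066212408 x range [0.68551901 0.68931085 0.69395197] y [-0.06559549  0.14241704] 0.05124749880038289
newb 300 slope 0.011 mean [0.555  0.1019 0.052 ] min [0.5211 0.0882 0.0441] max [0.5899 0.117  0.0584]
newcap 116 slope 0.024 mean [0.4955 0.1023 0.0503] min [0.4812 0.0914 0.0441] max [0.5099 0.1144 0.0561]
stay 172 slope -0.044 mean [0.6522 0.0371 0.0522] min [0.6317 0.0239 0.0443] max [0.6738 0.0525 0.0585]
stayc 105 slope 0.001 mean [0.5849 0.0378 0.0505] min [0.5699 0.0277 0.0451] max [0.6003 0.0486 0.0549]
knob 176 slope 0.008 mean [ 0.6527 -0.0273  0.0521] min [ 0.6319 -0.04    0.0445] max [ 0.6745 -0.0139  0.0594]
flange 43 slope -0.282 mean [ 0.5699 -0.0262  0.0508] min [ 0.5665 -0.0406  0.0442] max [ 0.5738 -0.0127  0.0569]
245 [(158, np.int64(236)), (159, np.int64(260)), (160, np.int64(264)), (161, np.int64(247)), (162, np.int64(253)), (163, np.int64(249)), (164, np.int64(282)), (165, np.int64(327)), (166, np.int64(394)), 
[... 5751 characters left out ...]
.int64(407)), (299, np.int64(382)), (300, np.int64(300)), (301, np.int64(302)), (302, np.int64(354)), (303, np.int64(296)), (304, np.int64(323)), (305, np.int64(413)), (306, np.int64(416)), (307, np.int64(397))]
215 [(286, np.int64(348)), (287, np.int64(417)), (288, np.int64(406)), (289, np.int64(413)), (290, np.int64(409)), (291, np.int64(388)), (292, np.int64(341)), (293, np.int64(351)), (294, np.int64(283)), (295, np.int64(311)), (296, np.int64(413)), (297, np.int64(420)), (298, np.int64(414)), (299, np.int64(390)), (300, np.int64(297)), (301, np.int64(281)), (302, np.int64(308)), (303, np.int64(290)), (304, np.int64(318)), (305, np.int64(400)), (306, np.int64(411)), (307, np.int64(389))]
```

```bash
python3 - <<'E'
from h import *
from scipy.spatial.transform import Rotation as Ro
q=manip.get_state()['ee_rot']; M=Ro.from_quat(np.r_[q[1:],q[0]]).as_matrix(); print(M.round(4))
a=np.arctan2(M[1,0],M[0,0]); print('jaw yaw',a,'turn to +-y', [(np.pi/2-a),(-np.pi/2-a)])
W=np.load('W.npy'); v,u=np.mgrid[0:400,0:640]
m=(W[...,2]>.07)&(W[...,2]<.09)&(u>322)&(u<360)&(v>135)&(v<180); print(m.sum(),W[m].min(0),W[m].max(0))
E
```

```text
[[ 4.402e-01 -5.000e-04  8.979e-01]
 [-8.979e-01  1.400e-03  4.402e-01]
 [-1.400e-03 -1.000e+00  2.000e-04]]
jaw yaw -1.1150292421168977 turn to +-y [np.float64(2.6858255689117945), np.float64(-0.45576708467799887)]
188 [ 0.5819127  -0.16174257  0.07030697] [ 0.65086958 -0.09286099  0.08817394]
```

Emit:
arm_command(commands=[[3,[2.8,4.0,0],-0.038],[3,[2.8,4.0,0],-0.038],[3,[2.8,4.0,0],-0.038],[3,[2.8,4.0,0],-0.038],[3,[2.8,4.0,0],-0.038],[3,[2.8,4.0,0],-0.038],[3,[2.8,4.0,0],-0.038],[3,[2.8,4.0,0],-0.038],[3,[2.8,4.0,0],-0.038],[3,[2.8,4.0,0],-0.038],[3,[2.8,4.0,0],-0.038],[3,[2.8,4.0,0],-0.038]], grip_force=20)

```text
clock: 1.35
position: [0.5898, -0.0344, 0.2481]
ee_rot: [0.499, -0.5, 0.5, -0.5]
contact_force: [0.7, -1.0, -0.5]
width: 0.0302
```

Emit:
arm_command(commands=[[3,[0,0,0],0],[3,[0,0,0],0]])

```text
clock: 1.55
position: [0.5891, -0.0353, 0.2476]
ee_rot: [-0.5, 0.501, -0.5, 0.499]
contact_force: [-0.5, -0.3, -0.3]
width: 0.0297
```

Emit:
arm_command(commands=[[3,[0.4,0.8,-2.8],0],[3,[0,0,-4],0],[3,[0,0,-4],0],[3,[0,0,-2],0],[3,[0,0,0],0],[3,[0,0,0],0]])

```text
clock: 2.15
position: [0.593, -0.0296, 0.1208]
ee_rot: [-0.499, 0.5, -0.5, 0.501]
contact_force: [0.3, 0.3, 0.2]
width: 0.0303
```

```bash
python3 - <<'E'
from h import *
for n in ['wrist','scene','top']: grab(n,n+'1')
im=cv2.imread('pics/scene1.png')[150:280,270:450]; cv2.imwrite('pics/sc1.png',cv2.resize(im,None,fx=4,fy=4,interpolation=cv2.INTER_CUBIC))
E
```

```text
(no output)
```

View pics/wrist1.png

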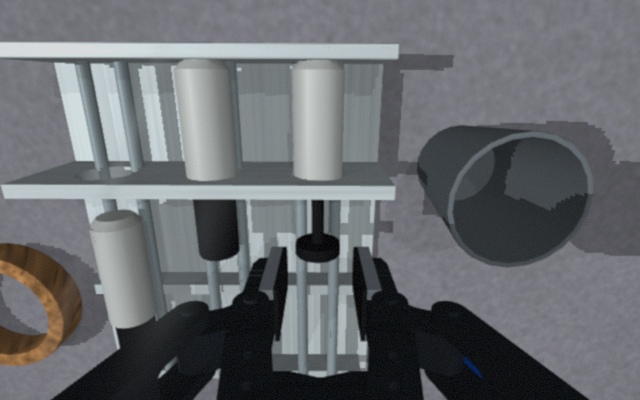

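View pics/sc1.png

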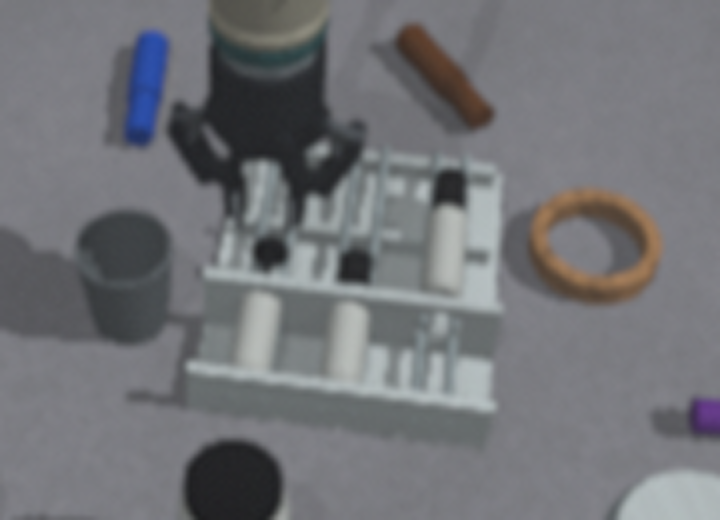

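The wrist view puts the knob flange at (318,247), midway between the jaws at (278,290) and (362,290). I'll check the x positions in this view and see where the fingertips are.

```bash
python3 - <<'E'
from h import *
d=np.load('wrist1.npz'); K,R,t=d['intrinsics'],d['R'],d['t']; z=d['range_z']
v,u=np.mgrid[0:400,0:640]
W=(np.stack([(u-K[0,2])/K[0,0]*z,(v-K[1,2])/K[1,1]*z,z],-1)-t)@R
for r,c in [(190,100),(190,300),(190,380),(210,318),(236,318),(244,318),(250,318),(255,318),(100,318),(100,300),(100,336),(55,200),(310,283),(335,283),(250,278),(250,280),(260,275)]:
    print(r,c,W[r,c].round(4))
for r in (215,225): 
    m=(abs(v-r)<2)&(u>300)&(u<336)&(W[...,2]>.036); print(W[m].mean(0),np.ptp(u[m]))
m=(v>236)&(v<256)&(u>290)&(u<345)&(W[...,2]>.036)&(W[...,2]<.06);print('flange',W[m].min(0),W[m].max(0))
m=(u>230)&(u<420)&(v>230)&(W[...,2]>.08)&(W[...,2]<.12);print('finger',W[m].min(0),W[m].max(0))
m=(v>178)&(v<202)&(u>20)&(u<380)&(W[...,2]>.055);print('plate',np.percentile(W[m],[1,99],axis=0))
E
```

```text
190 100 [0.616  0.092  0.0661]
190 300 [ 0.6158 -0.0176  0.066 ]
190 380 [ 0.616  -0.0613  0.0669]
210 318 [ 0.596  -0.0273  0.0446]
236 318 [ 0.5781 -0.0272  0.0443]
244 318 [ 0.5722 -0.0272  0.0439]
250 318 [ 0.5719 -0.0273  0.0517]
255 318 [ 0.5705 -0.0273  0.0557]
100 318 [ 0.6629 -0.0276  0.0556]
100 300 [ 0.6627 -0.0177  0.052 ]
100 336 [ 0.6626 -0.0374  0.0507]
55 200 [0.6855 0.034  0.0525]
310 283 [ 0.5835 -0.0133  0.1273]
335 283 [0.4685 0.0029 0.006 ]
250 278 [ 0.6027 -0.0103  0.1117]
250 280 [ 0.603  -0.0112  0.1122]
260 275 [ 0.6031 -0.0101  0.1211]
[ 0.59219499 -0.02665176  0.04348572] 12
[ 0.58527897 -0.02662276  0.04331099] 12
flange [ 0.56445298 -0.04115258  0.03600605] [ 0.57761507 -0.01219177  0.05598306]
finger [ 0.58059402 -0.05704828  0.10357381] [6.03759120e-01 3.16806195e-04 1.19997524e-01]
plate [[ 0.61067254 -0.05935994  0.05541275]
 [ 0.61957166  0.13449566  0.06789606]]
```

Emit:
arm_command(commands=[[3,[0,0.1,-3],0],[3,[0,0,-2],0],[3,[0,0,-1.5],0],[3,[0,0,-0.6],0],[3,[0,0,0],0],[1.4,[0,0,0],0],[1.4,[0,0,0],0],[1.4,[0,0,0],0]])

```text
clock: 3.1
position: [0.5937, -0.0274, 0.0503]
ee_rot: [-0.5, 0.5, -0.499, 0.501]
contact_force: [1.0, -1.1, -0.5]
width: 0.0142
```

Emit:
arm_command(commands=[[1.4,[-0.5,0,0],0],[1.4,[-0.5,0,0],0],[1.4,[-0.8,0,0],0],[1.4,[-0.8,0,0],0],[1.4,[-0.8,0,0],0],[1.4,[-0.8,0,0],0],[1.4,[0,0,0],0]])

```text
clock: 3.8
position: [0.5491, -0.0272, 0.0492]
ee_rot: [0.499, -0.5, 0.501, -0.499]
contact_force: [1.0, -0.6, -1.2]
width: 0.0143
```

```bash
python3 - <<'E'
from h import *
grab('wrist','wrist2')
E
```

```text
(no output)
```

View pics/wrist2.png

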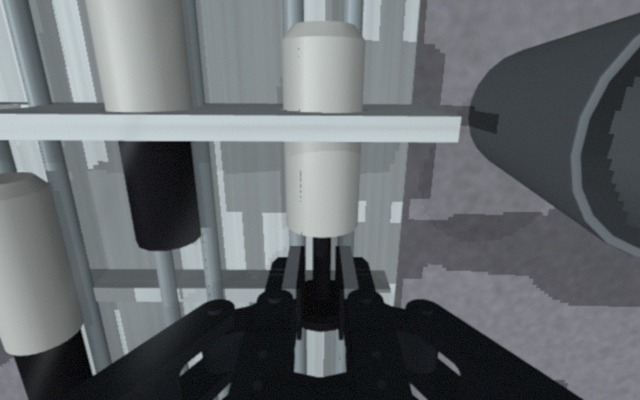

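The wrist view shows the vial sliding straight. Its barrel is at (322,190) and the foot end at (322,30), still behind the plate at (230,127). I'll keep drawing.

Emit:
arm_command(commands=[[1.4,[-0.8,0,0.1],0],[1.4,[-0.8,0,0],0],[1.4,[-0.8,0,0],0],[1.4,[-0.8,0,0],0],[1.4,[-0.7,0,0],0],[1.4,[-0.4,0,0],0],[1.4,[-0.3,0,0],0],[1.4,[0,0,0],0],[1.4,[0,0,0],0]])

```text
clock: 4.75
position: [0.5051, -0.0273, 0.0503]
ee_rot: [0.5, -0.5, 0.5, -0.5]
contact_force: [0.5, 0.4, 0.9]
width: 0.0139
```

```bash
python3 - <<'E'
from h import *
d=grab('wrist','wrist3')
K,R,t=d['intrinsics'],d['R'],d['t']; z=d['range_z']
v,u=np.mgrid[0:400,0:640]
W=(np.stack([(u-K[0,2])/K[0,0]*z,(v-K[1,2])/K[1,1]*z,z],-1)-t)@R
m=(abs(W[...,1]+.027)<.015)&(W[...,2]>.04)&(W[...,2]<.058)&(z>0.05);p=W[m];print(p.min(0),p.max(0))
m=(W[...,2]>.06)&(W[...,2]<.069)&(z>.05)&(W[...,0]>.59)&(W[...,0]<.64);print('plate',np.percentile(W[m],[1,99],axis=0))
E
```

```text
[ 0.48347619 -0.04199778  0.04000283] [ 0.60319653 -0.0120008   0.05798745]
plate [[ 0.59016239 -0.10403882  0.06009016]
 [ 0.60682515 -0.09427898  0.06890449]]
```

View pics/wrist3.png

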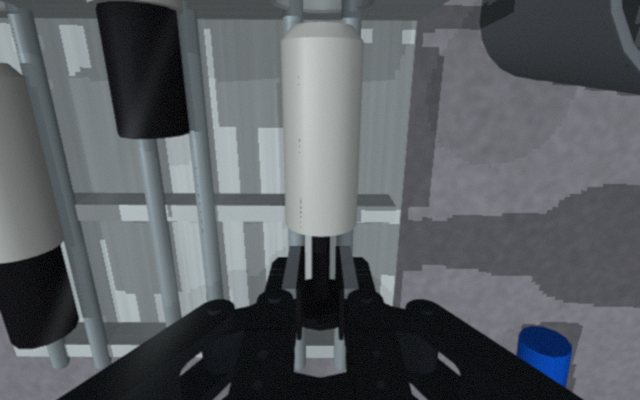

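The foot, at (322,28), is now clear of the plate by about 8 mm. I'll pull 3 mm more, back off the flange and lift.

Emit:
arm_command(commands=[[1.4,[-0.3,0,0],0],[1.4,[0,0,0],0],[1.4,[0.5,0,0],0],[1.4,[0,0,0],0],[1.4,[0,0,1],0],[1.4,[0,0,3],0],[1.4,[0,0,4],0],[0,[0,0,3],0]])

```text
clock: 5.6
position: [0.5075, -0.0274, 0.163]
ee_rot: [-0.5, 0.5, -0.499, 0.501]
contact_force: [0.3, -0.4, -0.4]
width: 0.001
```

Emit:
arm_command(commands=[[0,[-1.8,3.2,0],0],[0,[-1.8,3.2,0],0],[0,[-1.8,3.2,0],0],[0,[-0.8,3.3,0],0],[0,[0,0,0],0],[0,[0,0,0],0]])

```text
clock: 6.2
position: [0.4452, 0.102, 0.161]
ee_rot: [0.501, -0.5, 0.499, -0.5]
contact_force: [-0.2, 0.6, 0.0]
width: -0.0001
```

```bash
python3 - <<'E'
from h import *
d=grab('wrist','wrist4')
K,R,t=d['intrinsics'],d['R'],d['t']; z=d['range_z']
v,u=np.mgrid[0:400,0:640]
W=(np.stack([(u-K[0,2])/K[0,0]*z,(v-K[1,2])/K[1,1]*z,z],-1)-t)@R
for n,y in (('knob',-.027),('new',.102)):
  m=(abs(W[...,1]-y)<.015)&(W[...,2]>.04)&(W[...,2]<.058)&(z>0.05);p=W[m];print(n,p.min(0),p.max(0),p.mean(0))
  if n=='new':
    for a in (.49,.54): q=p[abs(p[:,0]-a)<.01]; print(a,(q[:,1].min()+q[:,1].max())/2)
m=(W[...,2]>.06)&(W[...,2]<.069)&(z>.05)&(W[...,0]>.59)&(W[...,0]<.64);print('plate',np.percentile(W[m],[1,99],axis=0))
m=(W[...,2]>.11)&(W[...,2]<.15)&(z>.05);print('finger',W[m].min(0),W[m].max(0))
print(manip.get_state()['position'])
grab('top','top4')
E
```

```text
knob [ 0.48175463 -0.03986901  0.0400107 ] [ 0.57401352 -0.01200178  0.05729595] [ 0.53676503 -0.02268911  0.0509659 ]
new [0.47225142 0.08851557 0.04006626] [0.57316522 0.11698727 0.05747834] [0.52690261 0.10329868 0.05188062]
0.49 0.10387762001736381
0.54 0.10278411920224156Traceback (most recent call last):
  File "<stdin>", line 10, in <module>
    return _quantile_unchecked(
        a, q, axis, out, overwrite_input, method, keepdims, weights)
    return _ureduce(a,
                    func=_quantile_ureduce_func,
    ...<5 lines>...
                    overwrite_input=overwrite_input,
                    method=method)
    r = func(a, **kwargs)
    result = _quantile(arr,
                       quantiles=q,
    ...<2 lines>...
                       out=out,
                       weights=wgt)
    slices_having_nans = np.isnan(arr[-1, ...])
                                  ~~~^^^^^^^^^
IndexError: index -1 is out of bounds for axis 0 with size 0
```

View pics/wrist4.png

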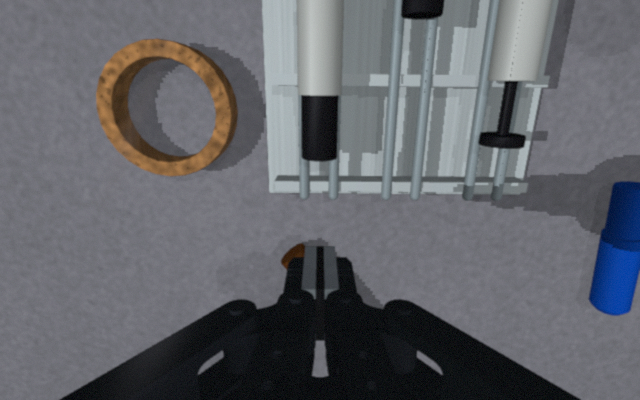

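The wrist view shows the closed fingers at (320,260), in line with the new vial's cap end at (320,157). The knob vial lies on its rails at (505,135). I'll descend behind the cap.

Emit:
arm_command(commands=[[0,[0,0.1,-4],0],[0,[0,0,-4],0],[0,[0,0,-2],0],[0,[0,0,-1],0],[0,[0,0,0],0],[0,[0,0,0],0]])

```text
clock: 6.85
position: [0.4463, 0.1022, 0.051]
ee_rot: [-0.5, 0.499, -0.5, 0.501]
contact_force: [0.4, 0.6, 0.1]
width: -0.0
```

Emit:
arm_command(commands=[[0,[0.7,0,-0.1],0],[0,[0.5,0,0],0],[0,[0.5,0,0],0],[0,[0.7,0,0],0],[0,[0.7,0,0],0],[0,[0.7,0,0],0],[0,[0.7,0,0],0],[0,[0.7,0,0],0],[0,[0,0,0],0]])

```text
clock: 7.75
position: [0.4989, 0.1027, 0.0494]
ee_rot: [-0.5, 0.499, -0.5, 0.501]
contact_force: [-0.1, -0.1, 1.0]
width: -0.0
```

```bash
python3 - <<'E'
from h import *
d=grab('wrist','wrist5')
E
```

```text
(no output)
```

View pics/wrist5.png

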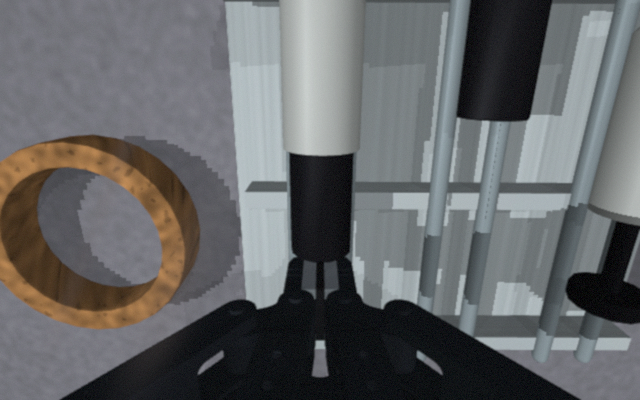

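The new vial has entered its hole straight: its cap is at (320,205), against the fingers. Another 50 mm or so will take it nearly home.

Emit:
arm_command(commands=[[0,[0.7,0,0.1],0],[0,[0.7,0,0],0],[0,[0.7,0,0],0],[0,[0.7,0,0],0],[0,[0.7,0,0],0],[0,[0.7,0,0],0],[0,[0.5,0,0],0],[0,[0.3,0,0],0],[0,[0,0,0],0]])

```text
clock: 8.7
position: [0.5477, 0.1026, 0.0503]
ee_rot: [-0.5, 0.5, -0.5, 0.5]
contact_force: [0.3, -0.2, -0.2]
width: 0.0001
```

Emit:
arm_command(commands=[[0,[0.2,0,0],0],[0,[0.1,0,0],0],[0,[0.1,0,0],0],[0,[0,0,0],0]])

```text
clock: 9.1
position: [0.5512, 0.1027, 0.0504]
ee_rot: [-0.5, 0.5, -0.5, 0.5]
contact_force: [0.0, 0.0, -0.4]
width: -0.0
```

Emit:
arm_command(commands=[[0,[0.1,0,0],0],[0,[0.1,0,0],0],[0,[0,0,0],0]])

```text
clock: 9.4
position: [0.5533, 0.1026, 0.0504]
ee_rot: [-0.5, 0.5, -0.5, 0.5]
contact_force: [-0.7, 0.1, -0.5]
width: 0.0002
```

Emit:
arm_command(commands=[[0,[0.1,0,0],0],[0,[0,0,0],0]])

```text
clock: 9.6
position: [0.5543, 0.1027, 0.0503]
ee_rot: [-0.5, 0.5, -0.5, 0.5]
contact_force: [-0.4, 0.6, 1.4]
width: 0.0002
```

Emit:
arm_command(commands=[[0,[0.1,0,0],0],[0,[0,0,0],0]])

```text
clock: 9.8
position: [0.5553, 0.1027, 0.0503]
ee_rot: [-0.5, 0.5, -0.5, 0.5]
contact_force: [-0.8, -0.8, 0.2]
width: -0.0003
```

Emit:
arm_command(commands=[[0,[0.1,0,0],0],[0,[0,0,0],0]])

```text
clock: 10.0
position: [0.5553, 0.1026, 0.0502]
ee_rot: [0.499, -0.5, 0.5, -0.5]
contact_force: [-2.1, -0.1, 1.3]
width: -0.0001
```

```bash
python3 - <<'E'
from h import *
d=grab('wrist','wrist6'); d=grab('scene','scene6')
im=cv2.imread('pics/scene6.png')[150:280,270:450]; cv2.imwrite('pics/sc6.png',cv2.resize(im,None,fx=4,fy=4,interpolation=cv2.INTER_CUBIC))
E
```

```text
(no output)
```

View pics/wrist6.png

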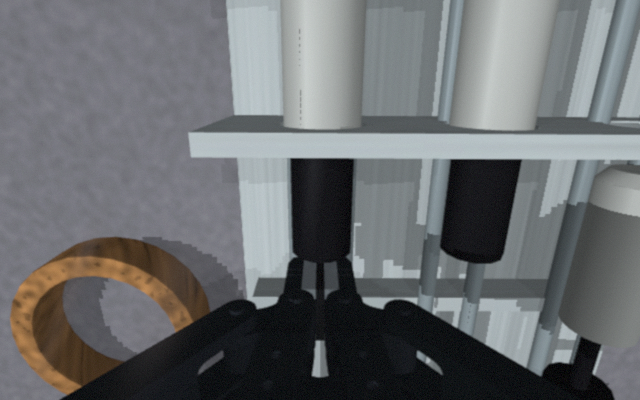

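View pics/sc6.png

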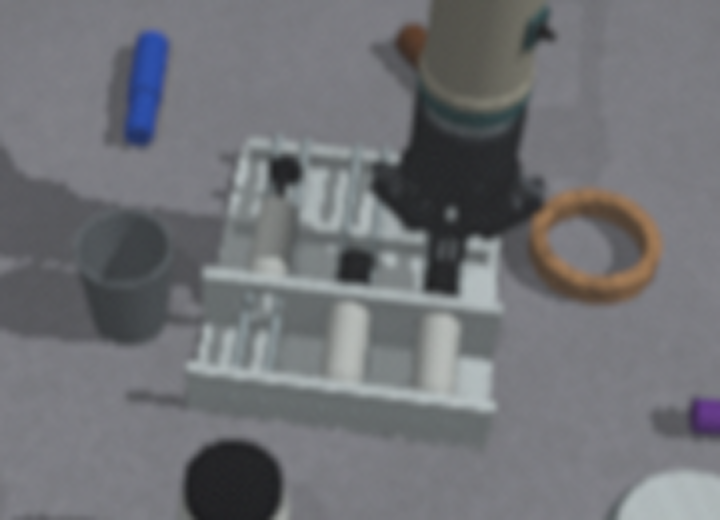

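The new vial is level with the home vial: its cap end is at (320,258) and the other's at (470,258). The last step stalled at about 2 N. I'll nudge it to confirm the stop.

Emit:
arm_command(commands=[[0,[0.1,0,0],0],[0,[0.1,0,0],0]])

```text
clock: 10.3
position: [0.5554, 0.1026, 0.0501]
ee_rot: [-0.498, 0.501, -0.501, 0.499]
contact_force: [-8.0, -0.8, 6.4]
width: 0.0003
```

The nudge met firm resistance (8 N with no motion), so the vial is on the stop. I'll back off and lift clear.

Emit:
arm_command(commands=[[0,[-0.4,0,0],0],[0,[-1,0,0],0],[0,[-1,0,0],0],[0,[0,0,2],0],[0,[0,0,4],0],[0,[0,0,4],0],[0,[-3,0,3],0],[0,[-4,0,0],0],[0,[-4,0,0],0],[0,[-4,0,0],0],[0,[0,0,0],0],[0,[0,0,0],0]])

```text
clock: 11.5
position: [0.3833, 0.1027, 0.1807]
ee_rot: [0.501, -0.5, 0.499, -0.5]
contact_force: [0.8, 0.6, 0.3]
width: -0.0004
```

```bash
python3 - <<'E'
from h import *
d=grab('top','top7'); grab('scene','scene7'); print(manip.get_state()['position'])
K,R,t=d['intrinsics'],d['R'],d['t']; z=d['range_z']
v,u=np.mgrid[0:400,0:640]
W=(np.stack([(u-K[0,2])/K[0,0]*z,(v-K[1,2])/K[1,1]*z,z],-1)-t)@R
for n,y in (('knob',-.027),('stay',.037),('new',.102)):
  m=(abs(W[...,1]-y)<.015)&(W[...,2]>.043)&(W[...,2]<.059)&(z>0.2)&(W[...,0]>.45)&(W[...,0]<.68);p=W[m]
  q=p[(p[:,2]>.05)]; print(n,p.min(0),p.max(0),np.polyfit(p[:,0],p[:,1],1)[0], np.polyfit(q[:,0],q[:,2],1)[0])
a=cv2.imread('pics/top7.png')[115:240,220:330]
b=cv2.imread('pics/scene7.png')[150:280,270:450]
h=400; a=cv2.resize(a,(352,400),interpolation=2); b=cv2.resize(b,(448,324),interpolation=2); b=cv2.copyMakeBorder(b,0,76,0,0,0)
cv2.imwrite('pics/fin.png',np.hstack([a,b]))
E
```

```text
[0.38524451 0.10271724 0.18074628]
knob [ 0.48428913 -0.04096487  0.04306428] [ 0.6132449  -0.01255093  0.05894645] -0.009453784639184924 0.006372970749587003
stay [0.5668514  0.02253398 0.04302532] [0.67947203 0.05083779 0.05848189] -0.0056070374906854615 0.012617919675669612
new [0.56740599 0.08802233 0.04316863] [0.67991043 0.11682491 0.05833483] -0.015442587594193974 0.013898262512643906
```

View pics/fin.png

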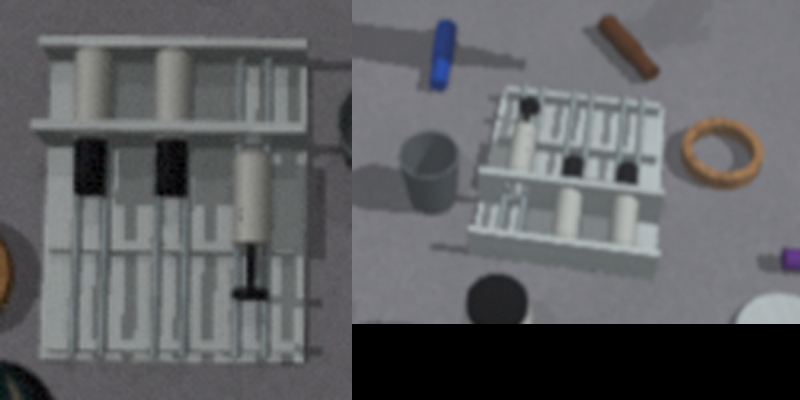

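The final picture shows the new and third vials home side by side, cap ends at (90,193) and (172,193). The knob vial lies wholly in front of the plate, foot at (250,148) and flange at (250,293). The arm is clear of everything.

```bash
python3 -c "
from rig import manip
print(manip.sign_off())"
```

```text
the job is handed in; nothing more can be done
None
```

I drew the knob vial out by its flange and left it lying on its rails. I then pushed the plain-capped vial in until it met the back stop and backed the arm clear. I handed the job in at about 12 s of the 37 s allowed; no verdict is reported.

**Last checks:**
- **Knob vial:** its foot is about 10 mm in front of the hole plate, and it lies level and parallel to the lanes.
- **New vial:** a final nudge gave about 8 N with no motion. Its cap end is at x = 0.567 m, the same as the third vial's.
- **Third vial:** its cap end did not move measurably.
- **Tape roll, cup and spatula:** I never reached for them. The roll and cup look unmoved in the final pictures. I took no measurements of any of the three, and the spatula is outside the last crop.

**One check disagreed:** in the last top view, the points picked for the knob vial ran on to x = 0.613 m, past its foot. I took those extra points to be the plate's face. The closer wrist view put the foot at 0.603–0.604 m just before I drew it another 3 mm, so I relied on that.

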